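Send the mixer's platter nut for decontamination

ROBOT

A 6-joint arm with a two-finger parallel gripper is mounted at the origin on the work surface. World frame = base frame: x ahead of the robot, y to its left, z up, the work surface at z = 0. Lengths are in m, angles in rad, forces in N, time in s.
With the tool pointing down it reaches from about 0.25 to 0.775 m from the base axis. Payload 4 kg.
Tool frame: the origin (TCP) lies between the finger pads; the fingertips stand 25 mm ahead of it and the grasp point (between the pads) lies 6 mm ahead of it (robot.tip_reach is the distance from the TCP to the fingertips, in m); z points along the fingers, y is the line along which they close (so a half turn about z gives the same grasp; the last joint's range is limited). The gripper opens to 94 mm and grips with 3 to 60 N. Pads are 16 mm wide; open, the fingers measure 119 mm over their backs; the gripper's body (75 mm by 177 mm) begins 78 mm behind the grasp point.
Start: joints at [-1.434, 0.087, 1.371, -0, 1.684, -0.103], TCP at [0.131, -0.534, 0.231] pointing down, gripper open.
Joint ranges: [-3.1, 3.1], [-0.76, 2.03], [0.27, 2.55], [-1.08, 4.22], [0.17, 2.65], [-2.57, 2.57]. Speed limits (rad/s): [2.79, 2.79, 3.14, 3.14, 3.14, 3.14].

INTERFACE

Orientations are given as [roll, pitch, yaw] about the fixed x, y, z axes, in that order (R = Rz(yaw) Ry(pitch) Rx(roll)).
In Python, from bench import sensors, snapshot, camera_info, ticket, robot gives the robot as it stands.
- The arm moves only by the tool arm_command, never from a script. Its argument "plan" is a list of rows, each an object with "grip": the closure, from -1 (fully open) to 1 (shut); "slide": the shift along the tool's x, y, z normalised to -1 to 1, where 1 is 500 mm, a list of three; "spin": the turn about the tool's z normalised to -1 to 1, where 1 is 5 degrees. A call has 1 to 10 rows; each row shifts and turns the commanded pose from where the row before left it, along the tool's axes as they then stand; what a row does not reach is not made up. A row lasts 1/8 s, in which the tool goes at most 62.5 mm and 10.7 degrees, less where a joint would pass 70% of its speed; a pose out of reach is approached as far as the arm can. A call with a number of a shift or a turn outside -1 to 1 is refused whole. A call with a gripper value outside its range is refused whole. The fingers move at their own pace and stop on an object; the grip force is fixed at half the most. Time passes only in rows, so rows that do not move let the fingers close. It gives the time, the measured TCP pose, the force, the opening and the grip force at its end, in the units of the state.
- sensors.get_obs(): the state, without advancing time (a new reading comes with each control period).
- snapshot(name): name is "side" or "top"; returns the picture (400x640x3 uint8, red, green, blue); there is no depth.
- camera_info(name): a dict with "fx", "fy", "cx", "cy" (pixels), "k1" (the pictures are not rectified: a ray, as slopes to the right and down, at radius r is drawn at 1 + k1 r^2 times it, then the intrinsics apply), "position" and "rotation" of the camera in the world. Camera axes: x right, y up, looking along -z (the intrinsics and any distortion apply to the point x, -y, -z); pixel columns grow to the right and rows downward; lengths in m; the calibration is good to about 2 mm. A picture is of the moment at which its call begins. camera_info takes no time and is no camera call.
- ticket.close_job(): hands the job in; it is judged then, once.
The state is a dict: "time": time; "joint_positions": joint angles; "qvel": joint speeds; "joint_torque": joint torques, N m; "tool_pos": TCP position; "ee_rot": TCP orientation; "wrist_force": force on the tool from outside, world axes, zero at the start; "wrist_torque": the same for the moment, N m; "width": finger opening in m; "finger_force": force on a finger pad.
Only numpy, scipy, OpenCV 4.12 (cv2) and the standard library are available. Lean on these libraries where they do the work, as an engineer would, in place of code of your own. Each camera call takes 0.05 s, during which the arm holds its last target. There are 200 camera calls.

TASK

Unscrew the knurled nut from the stud of the tube mixer (anticlockwise from above), lift it clear, and push it down through the sprung flap in the lid of the steel decontamination box so that it ends up inside with the flap swung shut behind it. Push it through with the gripper rather than dropping it on the flap, and do not disturb the bottle, the tip box or the pipette.

Things in the scene. Friction and masses are not known exactly. Their poses are not given: they have to be found in the camera images.
- nut: Knurled aluminium nut, 48 mm tall, about 0.28 kg: flange 70 mm across and 8 mm thick at the bottom, above it a round knurled hub 50 mm across, closed on top, from 8 to 48 mm. Origin at the centre of its underside, z up its axis. It starts finger-loose, seated on the mixer's platter. Its thread holds it where it is left.
- mixer: Grey round tube mixer, fixed to the bench, 184 mm across, with a black platter with tube wells, 156 mm across, on top. Origin at the centre of its underside; platter top 100 mm up; the stud stands on its vertical axis, from 100 to 134 mm. Platter and stud do not turn. A nut whose underside is 145 mm or more above the mixer's origin is clear of the stud.
- box: Steel decontamination box with one clear end (+x), fixed to the bench, 190 (x) x 150 (y) x 175 mm tall, hollow, walls 4 mm. Origin at the centre of its underside. In its lid (5 mm thick, top at 175 mm) is a slot 110 (x) x 120 mm (y), from x = -85 to x = +25 mm, filled by the flap; the rest of the lid is fixed, and the hollow extends under it to x = +91 mm.
- slot (a point): Centre of the slot in the box's lid, level with the lid's top; axes as the box's: x points away from the flap's hinge, y is parallel to the hinge.
- flap_leaf (a joint): Angle of the aluminium flap, 107 x 117 mm, hinged along the slot's -x edge, opening down into the box; 0 = shut, 1.45 = fully open. A spring shuts it with 0.22 Nm rising to 0.33 Nm: the nut's weight does not open it, a push of about 4 to 6 N at its middle does.
- bottle: White bottle, 64 mm across and 130 mm tall, a bystander. Origin at the centre of its underside.
- tip_box: Box of pipette tips with a clear lid, 120 x 85 x 61 mm, a bystander. Origin at the centre of its underside.
- pipette: Pipette lying on the bench, about 225 mm long, a bystander. Origin on its underside near its middle; it lies along its x.
- stud_top (a point): Top of the steel threaded stud, on the mixer's axis. Right-hand three-start thread, 30 mm lead: the nut rises 4.8 mm per radian turned anticlockwise, with about 2 mm axial play. It frees after 2.1 to 2.7 rad, having risen 10 to 14 mm; farther turning does no harm; it then lifts straight off.

How it is judged:
By the outcome, as a careful person would: the job done as asked, in the order asked, and still so for the second after the job is handed in, with the robot touching nothing.
It also fails if it takes over 61 s, if anything falls off the work surface, if the arm or the gripper's body presses on something with over 40 N, if the wrist force passes 120 N, or if a joint passes its speed limit or range.

## Working session

There is one attempt and no reset: what is moved stays moved. The work goes in short steps, Python scripts to look and compute and a tool call to move; the robot and the scene stay as the last step left them, time stands still between calls to the robot, and variables do not carry over. Pictures are saved under pics/ and viewed, at most 10 in all, crops included, and the job is handed in when it is done.

Besides the shell and the picture viewer there is one more tool, called after "Call:" as name([rows], argument=value, ...), one row to a line, values as JSON. arm_command: Moves the arm, as the interface text tells. Scaled input: -1 to 1 covers 500 mm each way for a shift and 5 degrees each way for a turn. Its arguments: {"type":"object","properties":{"plan":{"type":"array","items":{"type":"object","properties":{"grip":{"type":"number"},"slide":{"type":"array","items":{"type":"number"}},"spin":{"type":"number"}}}}},"required":["plan"]}

```bash
mkdir -p pics; ls; python3 - <<'E'
from bench import sensors, snapshot, camera_info
import cv2
for n in("side","top"):
    cv2.imwrite(f"pics/{n}0.png",snapshot(n)[:,:,::-1]); print(n,camera_info(n))
print(sensors.get_obs())
E
```

```text
pics
side {'fx': 451.36857214907866, 'fy': 451.36857214907866, 'cx': 324.7086781436652, 'cy': 196.98997851392375, 'k1': -0.09940964589411513, 'position': array([0.35957709, 0.70912732, 0.92604191]), 'rotation': array([ 0.73669849,  0.00462873, -2.87442246])}
top {'fx': 482.19928979902795, 'fy': 482.19928979902795, 'cx': 315.3089277364208, 'cy': 195.09552061772993, 'k1': -0.10360395751483785, 'position': array([ 0.35181166, -0.0115019 ,  1.16798949]), 'rotation': array([ 0.22499282, -0.00152048, -1.4713968 ])}
{'time': 0.1, 'joint_positions': array([-1.43408944e+00,  8.79056001e-02,  1.37206776e+00,  4.08998693e-05,
        1.68357040e+00, -1.03124428e-01]), 'qvel': array([-0.00114161, -0.00050205, -0.00292667, -0.00129811, -0.00210033,
       -0.00029564]), 'joint_torque': array([ 1.69841445e-03, -3.41251123e+01, -3.03302586e+01,  7.19826040e-02,
        3.04163934e-02, -1.00801908e-04]), 'tool_pos': array([ 0.13058391, -0.5338389 ,  0.2294257 ]), 'ee_rot': array([-3.13965609e+00, -2.41283607e-04,  2.39835645e-01]), 'wrist_force': array([ 0.61841498,  0.59780609, -0.08539697]), 'wrist_torque': array([-2.97786495e-02, -3.29423654e-05, -9.34389707e-03]), 'finger_force': 0.0, 'width': 0.0939536428082798}
```

View pics/top0.png

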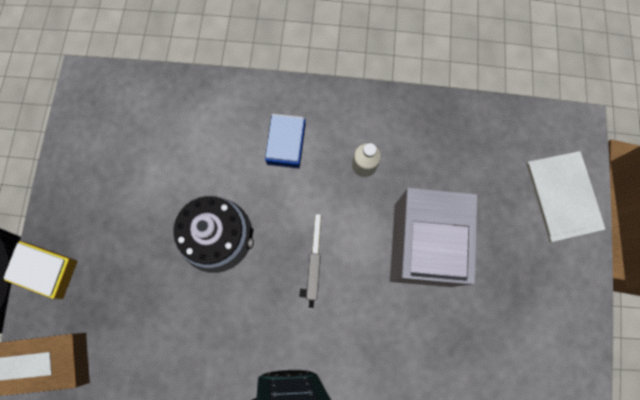

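View pics/side0.png

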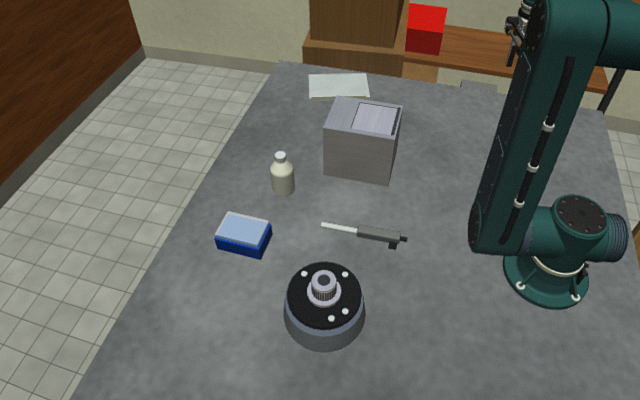

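The top view shows the mixer at about (208,232), with the nut hub at (205,228). The box is at about (440,237), with its flap (440,249) toward the robot, so box +x points away from it. The bottle is at (367,157), the tip box at (286,140) and the pipette at about (314,260). Next I'll take precise measurements.

```bash
cat > h.py <<'E'
import numpy as np, cv2
from scipy.spatial.transform import Rotation as Ro
from bench import camera_info
def cast(n,px,z):
    c=camera_info(n); K=np.array([[c['fx'],0,c['cx']],[0,c['fy'],c['cy']],[0,0,1]])
    u=cv2.undistortPoints(np.float64(px).reshape(-1,1,2),K,np.array([c['k1'],0,0,0.]))[:,0]
    d=Ro.from_euler('xyz',c['rotation']).apply(np.c_[u[:,0],-u[:,1],-np.ones(len(u))])
    p=c['position']; return p+d*((z-p[2])/d[:,2])[:,None]
E
python3 - <<'E'
from h import *
for n,box in(("top",(160,180,260,285)),("side",(275,250,375,360))):
    im=cv2.imread(f"pics/{n}0.png"); x0,y0,x1,y1=box
    c=im[y0:y1,x0:x1].max(2); m=(c<50).astype(np.uint8)
    cs,_=cv2.findContours(m,cv2.RETR_EXTERNAL,cv2.CHAIN_APPROX_NONE); k=cv2.convexHull(max(cs,key=cv2.contourArea))[:,0]+[x0,y0]
    w=cast(n,k,0.1)[:,:2]; print(n,'platter',cv2.minEnclosingCircle(w.astype(np.float32)),cv2.fitEllipse(w.astype(np.float32)))
a=cv2.imread("pics/top0.png"); b=cv2.imread("pics/side0.png")
t=cv2.resize(a[180:290,390:490],None,fx=5,fy=5,interpolation=cv2.INTER_CUBIC)
cv2.imwrite("pics/boxtop.png",t)
s=cv2.resize(b[90:190,315:410],None,fx=5,fy=5,interpolation=cv2.INTER_CUBIC); cv2.imwrite("pics/boxside.png",s)
c=np.hstack([cv2.resize(a[180:280,165:260],None,fx=4,fy=4,interpolation=cv2.INTER_CUBIC),cv2.resize(b[255:355,280:375],None,fx=4,fy=4,interpolation=cv2.INTER_CUBIC)])
cv2.imwrite("pics/mix.png",c)
E
```

```text
top platter ((0.492196261882782, 0.244439035654068), 0.07670088857412338) ((0.49218127131462097, 0.24457059800624847), (0.15043905377388, 0.15286186337471008), 155.4298553466797)
side platter ((0.4921300709247589, 0.24987749755382538), 0.0794554352760315) ((0.4912091791629791, 0.24957671761512756), (0.1537906378507614, 0.1584629863500595), 16.123289108276367)
```

View pics/boxtop.png

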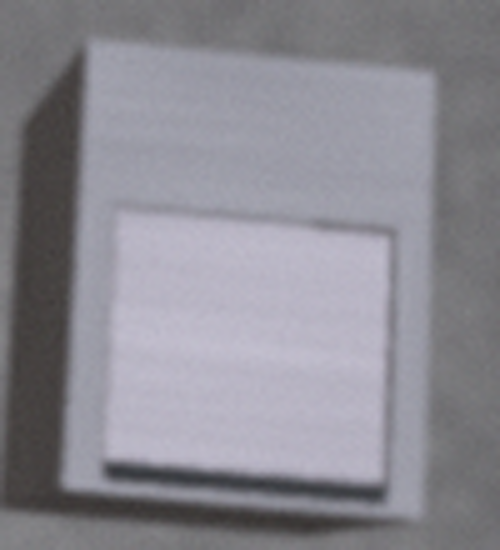

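View pics/boxside.png

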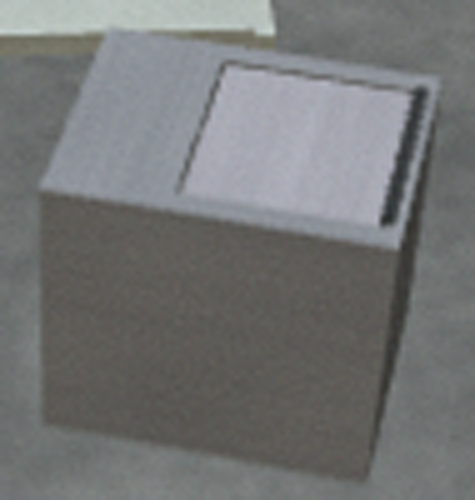

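View pics/mix.png

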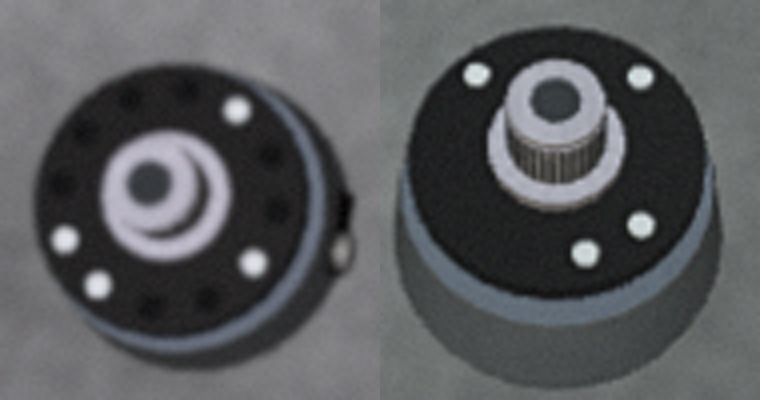

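The zoomed crops show lid corners at (88,40), (435,72), (422,518), (62,488) in the top crop and (112,30), (440,78), (400,245), (40,190) in the side crop. The hinge strip is on the side nearest the robot. The hub top disc is centred at (150,184) in the top crop and (555,100) in the side crop.

```bash
python3 - <<'E'
from h import *
f=lambda p,s,o:(np.float64(p)+.5)/s-.5+o
print('hub',cast('top',f([[150,184]],4,[165,180]),.148),cast('side',f([[555-380,100]],4,[280,255]),.148))
print('flange',cast('top',f([[166,196]],4,[165,180]),.108))
T=cast('top',f([[88,40],[435,72],[422,518],[62,488]],5,[390,180]),.175)[:,:2]   # +x+y,+x-y,-x-y,-x+y
S=cast('side',f([[40,190],[112,30],[440,78],[400,245]],5,[315,90]),.175)[:,:2]
for q in(T,S):
    ex=(q[0]+q[1]-q[2]-q[3])/2; ey=(q[0]+q[3]-q[1]-q[2])/2
    print('box',q.mean(0),np.linalg.norm(ex),np.linalg.norm(ey),np.arctan2(ex[1],ex[0]),np.arctan2(-ey[0],ey[1]))
    u=ex/np.linalg.norm(ex); print('slot centre',q.mean(0)-.03*u,'nut target',q.mean(0)-.02*u)
fl=cast('top',f([[118,208],[390,232],[382,488],[105,468]],5,[390,180]),.175); print('flap',fl.mean(0))
print('bottle',cast('top',[[369,150]],.13),'tip',cast('top',[[286,138]],.061))
E
```

```text
hub [[0.49296261 0.24572364 0.148     ]] [[0.49299025 0.24546219 0.148     ]]
flange [[0.49271449 0.2458271  0.108     ]]
box [ 0.51961982 -0.25881111] 0.18950535235234817 0.15005559260776014 0.0023946798928941317 0.0074581310077946215
slot centre [ 0.48961991 -0.25888295] nut target [ 0.49961988 -0.25885901]
box [ 0.51823223 -0.25891386] 0.1881319755693541 0.14806049654914488 0.025303936697302312 0.000343009444444706
slot centre [ 0.48824183 -0.2596729 ] nut target [ 0.49823863 -0.25941989]
flap [ 0.48914919 -0.25860505  0.175     ]
bottle [[ 0.70458273 -0.09996192  0.13      ]] tip [[0.73834174 0.09678205 0.061     ]]
```

Call:
arm_command([
  {"grip": -0.49, "slide": [0, 0, -0.08], "spin": 0},
  {"grip": -0.49, "slide": [0, 0, -0.08], "spin": 0},
  {"grip": -0.49, "slide": [0.06, -0.0745, 0], "spin": 0},
  {"grip": -0.49, "slide": [0.06, -0.0745, 0], "spin": 0},
  {"grip": -0.49, "slide": [0.06, -0.0745, 0], "spin": 0},
  {"grip": -0.49, "slide": [0.06, -0.0745, 0], "spin": 0},
  {"grip": -0.49, "slide": [0.06, -0.0745, 0], "spin": 0},
  {"grip": -0.49, "slide": [0.06, -0.0745, 0], "spin": 0},
  {"grip": -0.49, "slide": [0.06, -0.0745, 0], "spin": 0},
  {"grip": -0.49, "slide": [0.06, -0.0745, 0], "spin": 0},
])

```text
time: 1.35
tool_pos: [0.2932, -0.1862, 0.3101]
ee_rot: [-3.141, -0.0, 0.239]
wrist_force: [1.7, -0.0, -0.3]
width: 0.0698
finger_force: 0.0
```

Call:
arm_command([
  {"grip": -0.49, "slide": [0.06, -0.0745, 0], "spin": 0},
  {"grip": -0.49, "slide": [0.06, -0.0745, 0], "spin": 0},
  {"grip": -0.49, "slide": [0.06, -0.0745, 0], "spin": 0},
  {"grip": -0.49, "slide": [0.06, -0.0745, 0], "spin": 0},
  {"grip": -0.49, "slide": [0.06, -0.0745, 0], "spin": 0},
  {"grip": -0.49, "slide": [0.06, -0.0745, 0], "spin": 0},
  {"grip": -0.49, "slide": [0.06, -0.0745, 0], "spin": 0},
  {"grip": -0.49, "slide": [0.06, -0.0745, 0], "spin": 0},
  {"grip": -0.49, "slide": [0.06, -0.0745, 0], "spin": 0},
  {"grip": -0.49, "slide": [0.054, -0.073, 0], "spin": 0},
])

```text
time: 2.6
tool_pos: [0.4935, 0.2453, 0.3096]
ee_rot: [3.141, 0.001, 0.24]
wrist_force: [-0.1, 0.1, -0.1]
width: 0.07
finger_force: 0.0
```

Call:
arm_command([
  {"grip": -0.49, "slide": [0, 0, 0], "spin": 0},
  {"grip": -0.49, "slide": [0, 0, 0], "spin": 0},
])

```text
time: 2.85
tool_pos: [0.4929, 0.2434, 0.3099]
ee_rot: [3.141, 0.001, 0.24]
wrist_force: [-0.8, -0.2, -0.3]
width: 0.0698
finger_force: 0.0
```

Call:
arm_command([
  {"grip": -0.49, "slide": [0.001, -0.0042, 0.07], "spin": 0},
  {"grip": -0.49, "slide": [0, 0, 0.07], "spin": 0},
  {"grip": -0.49, "slide": [0, 0, 0.07], "spin": 0},
  {"grip": -0.49, "slide": [0, 0, 0.05], "spin": 0},
  {"grip": -0.49, "slide": [0, 0, 0.05], "spin": 0},
  {"grip": -0.49, "slide": [0, 0, 0.03], "spin": 0},
  {"grip": -0.49, "slide": [0, 0, 0], "spin": 0},
  {"grip": -0.49, "slide": [0, 0, 0], "spin": 0},
])

```text
time: 3.85
tool_pos: [0.4939, 0.2459, 0.1419]
ee_rot: [-3.141, -0.002, 0.239]
wrist_force: [0.7, -1.3, 0.2]
width: 0.0698
finger_force: 0.0
```

```bash
python3 - <<'E'
from h import *
from bench import snapshot,sensors
a=snapshot("top")[180:280,150:275,::-1]; b=snapshot("side")[240:340,270:395,::-1]
cv2.imwrite("pics/g.png",np.hstack([cv2.resize(x,None,fx=3,fy=3) for x in(a,b)]))
print(sensors.get_obs()['joint_positions'])
E
```

```text
[ 3.59673884e-01  1.23389406e-01  1.50757118e+00 -1.28321917e-04
  1.50794467e+00  1.69078568e+00]
```

View pics/g.png

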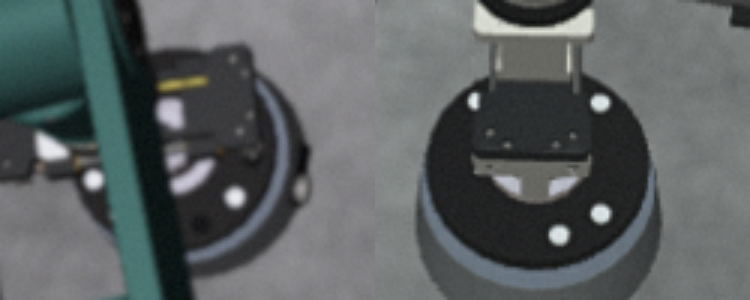

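The gripper straddles the hub with no contact: its body is at about (530,120) in the side half, and the flange below it at (530,190) is clear. Closing now.

Call:
arm_command([
  {"grip": 1, "slide": [0, 0, 0], "spin": 0},
  {"grip": 1, "slide": [0, 0, 0], "spin": 0},
  {"grip": 1, "slide": [0, 0, 0], "spin": 0},
  {"grip": 1, "slide": [0, 0, 0], "spin": 0},
])

```text
time: 4.45
tool_pos: [0.4933, 0.2461, 0.1408]
ee_rot: [-3.142, -0.001, 0.24]
wrist_force: [-0.3, 0.2, 1.4]
width: 0.0495
finger_force: 30.0
```

Call:
arm_command([
  {"grip": 1, "slide": [0, 0, -0.0008], "spin": -1},
  {"grip": 1, "slide": [0, 0, -0.0008], "spin": -1},
  {"grip": 1, "slide": [0, 0, -0.0008], "spin": -1},
  {"grip": 1, "slide": [0, 0, -0.0008], "spin": -1},
  {"grip": 1, "slide": [0, 0, -0.0008], "spin": -1},
  {"grip": 1, "slide": [0, 0, -0.0008], "spin": -1},
  {"grip": 1, "slide": [0, 0, -0.0009], "spin": -1},
  {"grip": 1, "slide": [0, 0, -0.0009], "spin": -1},
  {"grip": 1, "slide": [0, 0, -0.0009], "spin": -1},
  {"grip": 1, "slide": [0, 0, -0.0009], "spin": -1},
])

```text
time: 5.7
tool_pos: [0.4935, 0.2458, 0.1445]
ee_rot: [3.141, 0.0, 1.115]
wrist_force: [0.1, -0.2, -0.5]
width: 0.0494
finger_force: 30.0
```

Call:
arm_command([
  {"grip": 1, "slide": [0, 0, -0.0008], "spin": -1},
  {"grip": 1, "slide": [0, 0, -0.0008], "spin": -1},
  {"grip": 1, "slide": [0, 0, -0.0008], "spin": -1},
  {"grip": 1, "slide": [0, 0, -0.0008], "spin": -1},
  {"grip": 1, "slide": [0, 0, -0.0008], "spin": -1},
  {"grip": 1, "slide": [0, 0, -0.0008], "spin": -1},
  {"grip": 1, "slide": [0, 0, -0.0009], "spin": -1},
  {"grip": 1, "slide": [0, 0, -0.0009], "spin": -1},
  {"grip": 1, "slide": [0, 0, -0.0009], "spin": -1},
  {"grip": 1, "slide": [0, 0, -0.0009], "spin": -1},
])

```text
time: 6.95
tool_pos: [0.4937, 0.2459, 0.1488]
ee_rot: [3.141, 0.001, 1.988]
wrist_force: [1.4, 0.8, -0.5]
width: 0.0497
finger_force: 30.0
```

Call:
arm_command([
  {"grip": 1, "slide": [0, 0, -0.0008], "spin": -1},
  {"grip": 1, "slide": [0, 0, -0.0008], "spin": -1},
  {"grip": 1, "slide": [0, 0, -0.0008], "spin": -1},
  {"grip": 1, "slide": [0, 0, -0.0008], "spin": -1},
  {"grip": 1, "slide": [0, 0, -0.0008], "spin": -1},
  {"grip": 1, "slide": [0, 0, -0.0008], "spin": -1},
  {"grip": 1, "slide": [0, 0, -0.0009], "spin": -1},
  {"grip": 1, "slide": [0, 0, -0.0009], "spin": -1},
  {"grip": 1, "slide": [0, 0, -0.0009], "spin": -1},
  {"grip": 1, "slide": [0, 0, -0.0009], "spin": -1},
])

```text
time: 8.2
tool_pos: [0.4937, 0.246, 0.153]
ee_rot: [3.141, 0.001, 2.86]
wrist_force: [1.6, 0.2, -0.4]
width: 0.0496
finger_force: 30.0
```

Call:
arm_command([
  {"grip": 1, "slide": [0, 0, -0.0008], "spin": -1},
  {"grip": 1, "slide": [0, 0, -0.0008], "spin": -1},
  {"grip": 1, "slide": [0, 0, -0.0008], "spin": -1},
  {"grip": 1, "slide": [0, 0, 0], "spin": -0.3},
  {"grip": 1, "slide": [0, 0, 0], "spin": 0},
])

```text
time: 8.82
tool_pos: [0.4936, 0.246, 0.1544]
ee_rot: [3.141, 0.001, -3.138]
wrist_force: [1.3, 1.0, -0.4]
width: 0.0499
finger_force: 30.0
```

Call:
arm_command([
  {"grip": 1, "slide": [0, 0, -0.004], "spin": 0},
  {"grip": 1, "slide": [0, 0, -0.004], "spin": 0},
  {"grip": 1, "slide": [0, 0, -0.004], "spin": 0},
])

```text
time: 9.2
tool_pos: [0.493, 0.2459, 0.1598]
ee_rot: [-3.141, -0.001, -3.138]
wrist_force: [2.0, 0.2, -3.5]
width: 0.0502
finger_force: 30.0
```

Call:
arm_command([
  {"grip": 1, "slide": [0, 0, -0.02], "spin": 0},
  {"grip": 1, "slide": [0, 0, -0.04], "spin": 0},
  {"grip": 1, "slide": [0, 0, -0.05], "spin": 0},
  {"grip": 1, "slide": [0, 0, -0.05], "spin": 0},
  {"grip": 1, "slide": [0, 0, -0.05], "spin": 0},
  {"grip": 1, "slide": [0, 0, -0.05], "spin": 0},
  {"grip": 1, "slide": [0, 0, 0], "spin": 0},
  {"grip": 1, "slide": [0, 0, 0], "spin": 0},
])

```text
time: 10.2
tool_pos: [0.4925, 0.2459, 0.2894]
ee_rot: [-3.141, -0.002, -3.137]
wrist_force: [0.5, 0.2, -2.1]
width: 0.0497
finger_force: 30.0
```

```bash
python3 - <<'E'
from h import *
from bench import snapshot,sensors
b=snapshot("side")[130:350,230:450,::-1]
cv2.imwrite("pics/l.png",cv2.resize(b,None,fx=2.5,fy=2.5))
o=sensors.get_obs();print(o['joint_positions'],o['tool_pos'],o['wrist_force'])
E
```

```text
[ 3.59924741e-01  8.66194406e-02  1.25701899e+00  8.08536549e-06
  1.80119876e+00 -1.21511370e+00] [0.49241303 0.24578114 0.28872993] [ 0.3127364   0.47484878 -3.01078094]
```

View pics/l.png

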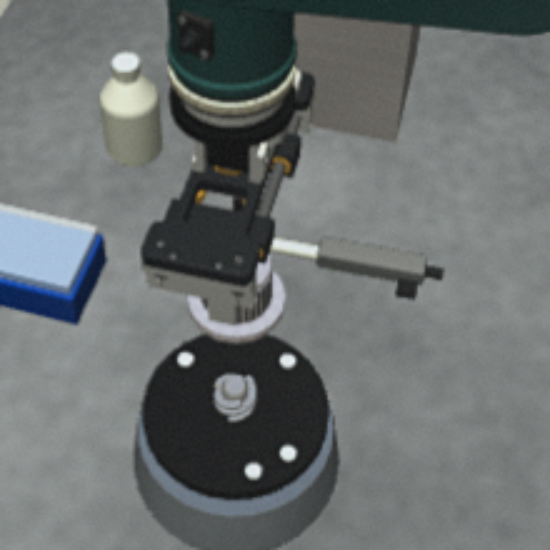

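The nut is held at about (235,305) and clear, and the bare stud shows at (235,390). Next I'll carry it to the box.

Call:
arm_command([
  {"grip": 1, "slide": [-0.01, -0.04, 0], "spin": 0},
  {"grip": 1, "slide": [0, -0.07, 0], "spin": 0},
  {"grip": 1, "slide": [0, -0.08, 0], "spin": 0},
  {"grip": 1, "slide": [0, -0.08, 0], "spin": 0},
  {"grip": 1, "slide": [0, -0.08, 0], "spin": 0},
  {"grip": 1, "slide": [0, -0.08, 0], "spin": 0},
  {"grip": 1, "slide": [0, -0.08, 0], "spin": 0},
  {"grip": 1, "slide": [0, -0.08, 0], "spin": 0},
  {"grip": 1, "slide": [0, -0.08, 0], "spin": 0},
  {"grip": 1, "slide": [0, -0.08, 0], "spin": 0},
])

```text
time: 11.5
tool_pos: [0.4989, -0.1299, 0.2885]
ee_rot: [3.14, -0.003, -3.137]
wrist_force: [0.8, -0.2, -2.6]
width: 0.0494
finger_force: 30.0
```

Call:
arm_command([
  {"grip": 1, "slide": [0, -0.08, 0], "spin": 0},
  {"grip": 1, "slide": [0, -0.08, 0], "spin": 0},
  {"grip": 1, "slide": [0, -0.06, 0], "spin": 0},
  {"grip": 1, "slide": [0, -0.04, 0], "spin": 0},
  {"grip": 1, "slide": [0, 0, 0], "spin": 0},
  {"grip": 1, "slide": [0, 0, 0], "spin": 0},
  {"grip": 1, "slide": [0, 0, 0], "spin": 0},
])

```text
time: 12.38
tool_pos: [0.5005, -0.2578, 0.2906]
ee_rot: [3.141, 0.0, -3.136]
wrist_force: [0.0, -0.8, -1.2]
width: 0.0501
finger_force: 30.0
```

Call:
arm_command([
  {"grip": 1, "slide": [0.003, -0.002, 0.04], "spin": 0},
  {"grip": 1, "slide": [0, 0, 0.04], "spin": 0},
  {"grip": 1, "slide": [0, 0, 0.04], "spin": 0},
  {"grip": 1, "slide": [0, 0, 0.02], "spin": 0},
  {"grip": 1, "slide": [0, 0, 0.02], "spin": 0},
  {"grip": 1, "slide": [0, 0, 0.02], "spin": 0},
  {"grip": 1, "slide": [0, 0, 0.02], "spin": 0},
])

```text
time: 13.25
tool_pos: [0.5015, -0.2611, 0.1948]
ee_rot: [-3.136, 0.009, -3.137]
wrist_force: [2.1, -0.5, 7.2]
width: 0.0498
finger_force: 30.0
```

Call:
arm_command([
  {"grip": 1, "slide": [0.003, 0.002, 0.02], "spin": 0},
  {"grip": 1, "slide": [0, 0, 0.02], "spin": 0},
  {"grip": 1, "slide": [0, 0, 0.02], "spin": 0},
  {"grip": 1, "slide": [0, 0, 0.02], "spin": 0},
  {"grip": 1, "slide": [0, 0, 0], "spin": 0},
])

```text
time: 13.88
tool_pos: [0.5003, -0.2605, 0.1531]
ee_rot: [-3.136, 0.009, -3.137]
wrist_force: [6.5, -2.4, 2.6]
width: 0.0494
finger_force: 30.0
```

Call:
arm_command([
  {"grip": 1, "slide": [0, 0, 0.02], "spin": 0},
  {"grip": 1, "slide": [0, 0, 0.02], "spin": 0},
  {"grip": 1, "slide": [0, 0, 0.02], "spin": 0},
  {"grip": 1, "slide": [0, 0, 0.02], "spin": 0},
  {"grip": 1, "slide": [0, 0, 0], "spin": 0},
  {"grip": 1, "slide": [0, 0, 0], "spin": 0},
])

```text
time: 14.62
tool_pos: [0.4974, -0.2586, 0.1088]
ee_rot: [3.14, -0.0, -3.137]
wrist_force: [5.5, -0.8, -3.2]
width: 0.0497
finger_force: 30.0
```

Call:
arm_command([
  {"grip": -0.36, "slide": [0, 0, 0], "spin": 0},
  {"grip": -0.36, "slide": [0, 0, 0], "spin": 0},
  {"grip": -0.36, "slide": [0, 0, 0], "spin": 0},
  {"grip": -0.36, "slide": [0, 0, 0], "spin": 0},
  {"grip": -0.36, "slide": [0, 0, 0], "spin": 0},
])

```text
time: 15.25
tool_pos: [0.4972, -0.2589, 0.1103]
ee_rot: [3.141, -0.0, -3.137]
wrist_force: [3.0, 1.2, -1.5]
width: 0.0639
finger_force: 1.3
```

```bash
python3 - <<'E'
from h import *
from bench import snapshot,sensors
a=snapshot("top")[150:300,370:520,::-1]; b=snapshot("side")[60:210,280:430,::-1]
cv2.imwrite("pics/r.png",np.hstack([cv2.resize(x,None,fx=2.6,fy=2.6) for x in(a,b)]))
E
```

```text
(no output)
```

View pics/r.png

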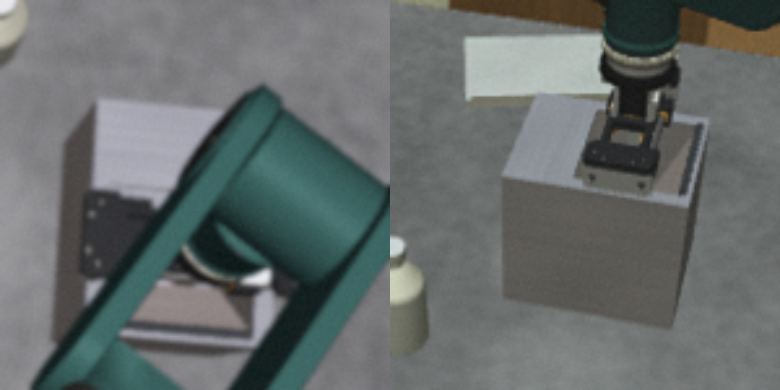

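The gripper body at about (620,160) sits just above the lid, with the flap held open by the fingers. The small remaining finger force suggests the nut may be touching a finger, so I'll open slightly more and read again.

Call:
arm_command([
  {"grip": -0.6, "slide": [0, 0, 0], "spin": 0},
  {"grip": -0.6, "slide": [0, 0, 0], "spin": 0},
  {"grip": -0.6, "slide": [0, 0, 0], "spin": 0},
  {"grip": -0.6, "slide": [0, 0, 0], "spin": 0},
])

```text
time: 15.85
tool_pos: [0.4976, -0.2592, 0.1109]
ee_rot: [-3.141, 0.001, -3.137]
wrist_force: [2.0, 0.5, 1.6]
width: 0.0751
finger_force: 1.4
```

Call:
arm_command([
  {"grip": -0.6, "slide": [0, 0, -0.02], "spin": 0},
  {"grip": -0.6, "slide": [0, 0, -0.02], "spin": 0},
  {"grip": -0.6, "slide": [0, 0, -0.02], "spin": 0},
  {"grip": -0.6, "slide": [0, 0, 0], "spin": 0},
])

```text
time: 16.35
tool_pos: [0.4978, -0.2592, 0.1423]
ee_rot: [-3.14, 0.002, -3.137]
wrist_force: [1.6, 1.0, 3.8]
width: 0.0751
finger_force: 1.8
```

Call:
arm_command([
  {"grip": -0.6, "slide": [0, 0, -0.02], "spin": 0},
  {"grip": -0.6, "slide": [0, 0, -0.02], "spin": 0},
  {"grip": -0.6, "slide": [0, 0, -0.02], "spin": 0},
  {"grip": -0.6, "slide": [0, 0, -0.03], "spin": 0},
  {"grip": -0.6, "slide": [0, 0, -0.04], "spin": 0},
  {"grip": -0.6, "slide": [0, 0, -0.06], "spin": 0},
  {"grip": -0.6, "slide": [0, 0, -0.08], "spin": 0},
  {"grip": -0.6, "slide": [0, 0, -0.08], "spin": 0},
  {"grip": -0.6, "slide": [0, 0, 0], "spin": 0},
])

```text
time: 17.48
tool_pos: [0.497, -0.2596, 0.3194]
ee_rot: [-3.138, 0.003, -3.138]
wrist_force: [-0.3, -0.1, -0.0]
width: 0.0751
finger_force: 0.0
```

Call:
arm_command([
  {"grip": -0.6, "slide": [0.08, 0.04, 0], "spin": 0},
  {"grip": -0.6, "slide": [0.08, 0.08, 0], "spin": 0},
  {"grip": -0.6, "slide": [0.08, 0.08, 0], "spin": 0},
  {"grip": -0.6, "slide": [0.04, 0.08, 0], "spin": 0},
  {"grip": -0.6, "slide": [0, 0.08, 0], "spin": 0},
  {"grip": -0.6, "slide": [0, 0.08, 0], "spin": 0},
  {"grip": -0.6, "slide": [0, 0.04, 0], "spin": 0},
  {"grip": -0.6, "slide": [0, 0, 0], "spin": 0},
  {"grip": -0.6, "slide": [0, 0, 0], "spin": 0},
])

```text
time: 18.6
tool_pos: [0.3557, -0.0202, 0.3143]
ee_rot: [-3.141, -0.003, -3.138]
wrist_force: [0.1, 0.5, 0.1]
width: 0.0752
finger_force: 0.0
```

```bash
python3 - <<'E'
from h import *
from bench import snapshot,sensors
a=snapshot("top")[:,:,::-1]; b=snapshot("side")[:,:,::-1]
cv2.imwrite("pics/e.png",np.hstack([a[110:310,240:500],b[70:270,200:430]])); cv2.imwrite("pics/e2.png",cv2.resize(np.hstack([a[110:310,240:500],b[70:270,200:430]]),None,fx=1.6,fy=1.6))
E
```

```text
(no output)
```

View pics/e2.png

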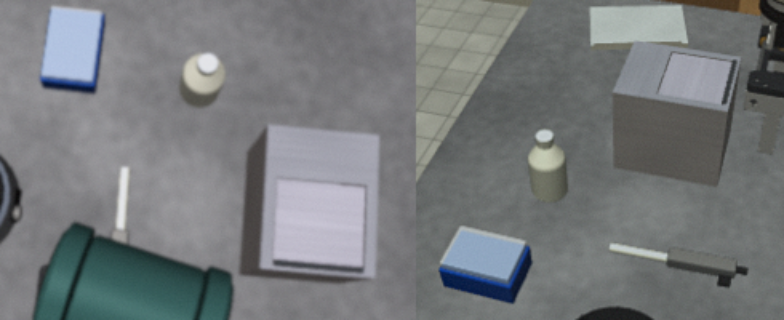

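The flap at (320,222) is flush shut, the lid is empty, the gripper is empty, and the bottle, tip box and pipette haven't moved. Handing in.

```bash
python3 -c "
from bench import ticket
print(ticket.close_job())"
```

```text
the job is handed in; nothing more can be done
None
```

The nut was unscrewed, lifted clear and pushed through the flap; the final pictures show the flap shut and the bottle, tip box and pipette unmoved (the nut inside the box isn't visible to the cameras), and the job was handed in at about 19 s with no verdict returned.

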